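# Jack up the bench-block table and hold it

### The job

First free the lifting table by turning its black clamp knob a quarter turn anticlockwise (seen from above), so that the clamp's toe swings right off the steel platform. Then stand the grey lever jack flat on the bench with its round saddle centred under the marked lift point (the small raised ring on the platform's tongue), and press the jack's handle down from above so that the jack alone lifts the platform as far as it will go, or nearly. Finish while still holding the handle down with the platform up; do not let go, and leave the other things on the bench where they are.

Things in the scene. Friction and masses are not known exactly. Their poses are not given: they have to be found in the camera images.
- platform: Dark steel platform, plate 140 x 170 x 10 mm (x -70..70, y -135..35 mm in this frame), tongue 50 mm wide on to y 115 mm; slides up two columns, weighs 2 to 3 kg, sinks back unless held. Origin at bench height when down (its z reads the rise); +y towards the tongue, z up. Plate 80 to 90 mm above the bench. A bench block 80 x 80 mm, centred at (-20, -40) mm, stands on it, top at 125 mm.
- stand: Fixed stand of the lifting table, same origin and axes as the platform when down: wooden foot x -85..85, y -140..30 mm under the plate, two steel columns at (+-50, -105) mm, 180 mm high, and the clamp's stud at (96, -10) mm. Beyond y = 30 mm, under the tongue, the bench is free.
- lift_point (a point): Marked lift point: centre of the raised ring (37 mm across) on top of the tongue, at (0, 90) mm in the platform's frame, 90 mm above the bench when down; axes as the platform's. Straight below it, under the tongue, is a round steel pad 24 mm across, its underside 72 mm above the bench when down.
- clamp (a joint): Angle of the hold-down clamp, rad: at 0 to 0.2 its toe lies over the platform's edge and stops it rising; grows anticlockwise seen from above, stop at 1.6; from 1.15 the toe is clear. Light friction (0.12 N m); stays where left.
- clamp_grip (a point): Centre of the clamp's black grip bar, 56 x 14 mm, 24 mm high (110 to 134 mm over the bench, this point at 124), on the vertical turning axis. Bar along this frame's x, z up; the frame turns with the bar. Under it a thin stem and, at 91 to 101 mm, a steel toe 14 mm wide reaching 45 mm along -x.
- jack_body (a point): Centre of the grip block of the loose lever jack: grey, 40 x 40 mm, top 63 mm and this point 45 mm above the jack's underside; pinch it across its x faces. -y points to the saddle, +y to the handle, z up. Base plate 70 mm wide (x), y -100..120 mm, 10 mm thick. Jack 0.8 kg.
- saddle_top (a point): Centre of the top of the jack's round saddle, 32 mm across, 75 mm from the grip block's centre along -y, 56 mm above the jack's underside with the handle up. It rises 56.7 mm per rad of handle travel: it meets the lift pad after 16 mm; a full stroke (34 mm) lifts the platform about 18 mm. Axes as the jack's.
- handle_rest (a point): Top of the handle's flat black rest (36 mm wide, 101 to 165 mm from the pivot, 12 mm thick), 135 mm from the pivot, 6 mm above the centre line; y along the handle outwards, z out of its top. Pivot 30 mm along the jack's +y, 52 mm above its underside, axis x. Starts 0.55 rad above level, turns down 0.6 rad to a stop; springs back if let go. Needs 10 to 18 N here.
- hammer: Steel hammer with a handle, about 240 mm long, lying flat. Loose bystander, leave it alone.
- mallet: Wooden mallet lying down, head 56 mm across and 85 mm long, handle 160 mm. Loose bystander, leave it alone.
- scribe: Screwdriver lying flat. Loose bystander, leave it alone.
- beaker: White plastic cup, 68 mm across, 75 mm high. Loose bystander, leave it alone.
- dapping_block: Brass block 55 x 55 x 50 mm. Loose bystander, leave it alone.
- jar: Jar, 56 mm across, 70 mm high. Loose bystander, leave it alone.
- pitch_plate: Flat steel plate 100 x 70 x 12 mm. Loose bystander, leave it alone.
- bangle: Brass bangle, 68 mm across, 14 mm high, lying flat. Loose bystander, leave it alone.

How it is judged:
By the outcome, as a careful person would: the job done as asked, in the order asked, and still so for the second after the job is handed in, while the arm keeps its last pose, push and grip.
It also fails if it takes over 64 s, if anything falls off the work surface, if the arm or the gripper's body presses on something with over 40 N, if the wrist force passes 120 N, or if a joint passes its speed limit or range.

### The arm

A 6-joint arm with a two-finger parallel gripper is mounted at the origin on the work surface. World frame = base frame: x ahead of the robot, y to its left, z up, the work surface at z = 0. Lengths are in mm, angles in rad, forces in N, time in s.
With the tool pointing down it reaches from about 350 to 875 mm from the base axis. Payload 4.2 kg.
Tool frame: the origin (TCP) lies at the very end of the fingers, on their centre line; the grasp point (between the pads) lies 19 mm behind it; z points along the fingers, y is the direction in which the jaws open and shut (so a half turn about z gives the same grasp; the last joint's range is limited). The gripper opens to 85 mm and grips with 20 to 120 N. Pads are 22 mm wide; open, the fingers measure 114 mm over their backs; the gripper's body (76 mm by 85 mm) begins 54 mm behind the grasp point. The pads swing forward as they close: fully open they stand 13 mm farther back than shut.
Start: joints at [-0.905, 0.385, 0.008, 0, -1.194, -0.259], TCP at [247.308, -573.967, 231.312] pointing down, gripper open.
Joint ranges: [-3.14, 3.14], [-1.21, 2.06], [-1.07, 1.41], [-3.16, 2.05], [-2.99, -0.16], [-3.1, 3.1]. Speed limits (rad/s): [2.79, 2.79, 3.14, 3.14, 3.14, 3.14].

### API

Orientations are given as a unit quaternion [x, y, z, w].
In Python, from bench import arm, optics, job gives the robot as it stands.
- The arm moves only by the tool send_rows, never from a script. Its argument "steps" is a list that holds one entry, the list of rows, each a list of 5 numbers: the shift along the tool's x, y, z in cm, then the turn about the tool's z in rad, then the opening, from 0 (shut) to 1 (fully open). A call has 1 to 10 rows; each row shifts and turns the pose as measured when the row begins, along the tool's axes as they then stand; what a row does not reach is not made up. A row lasts 1/12 s, in which the tool goes at most 41.7 mm and 7.16 degrees, less where a joint would pass 70% of its speed; a pose out of reach is approached as far as the arm can. A call with a gripper value outside its range is refused whole. The fingers move at their own pace and stop on an object; the grip force is fixed at half the most. Time passes only in rows, so rows that do not move let the fingers close. It gives the time, the measured TCP pose, the force and the opening at its end, in the units of the state.
- arm.read_state(): the state, without advancing time (a new reading comes with each control period).
- optics.get_image(name): name is "scene" or "top" or "wrist"; returns (picture, depth): 384x512x3 uint8, blue, green, red; 384x512 float32, mm along the optical axis (not along the pixel's ray), 0 where there is no reading.
- optics.get_calibration(name): a dict with "K" (3x3 intrinsics, pixels), "rvec" (rotation vector, rad) and "tvec" (3), from world to camera coordinates, as OpenCV has them; the wrist camera has in their place "hand_eye" (4x4, takes a point from camera to tool coordinates, whose origin is the TCP and whose axes are the flange's). Camera axes: x right, y down, z forward; pixel columns grow to the right and rows downward; lengths in mm; the calibration is good to about 2 mm. The wrist camera is an equidistant fisheye: a pixel r from the principal point sees the ray r / f radians off the axis. A picture is of the moment at which its call begins: read the wrist's pose just before it. get_calibration takes no time and is no camera call.
- job.job_done(): hands the job in, once; it reports no verdict.
The state is a dict: "clock": time; "joints": joint angles; "joint_vel": joint speeds; "joint_efforts": joint torques, N m; "position": TCP position; "ee_rot": TCP orientation; "contact_force": force on the tool from outside, world axes, zero at the start; "wrist_torque": the same for the moment, N m; "gripper_width": finger opening in mm.
Only numpy, scipy, OpenCV 4.12 (cv2) and the standard library are available. Lean on these libraries where they do the work, as an engineer would, in place of code of your own. Each camera call takes 0.05 s, during which the arm holds its last target. There are 200 camera calls.

## Working session

There is one attempt and no reset: what is moved stays moved. The work goes in short steps, Python scripts to look and compute and a tool call to move; the robot and the scene stay as the last step left them, time stands still between calls to the robot, and variables do not carry over. Pictures are saved under pics/ and viewed, about 8 in all and at most 12, crops included, and the job is handed in when it is done.

Besides the shell and the picture viewer there is one more tool, called after "Request:" by a JSON object that holds its "method" and its "body". send_rows: Moves the arm, as the interface text tells. Its arguments: {"type":"object","properties":{"steps":{"type":"array","items":{"type":"array","items":{"type":"array","items":{"type":"number"}}}}},"required":["steps"]}

```bash
mkdir -p pics; ls; cat > h.py <<'E'
import numpy as np, cv2
from bench import arm, optics, job
from scipy.spatial.transform import Rotation as R
def cal(n):
    c=optics.get_calibration(n); return np.array(c["K"],float),cv2.Rodrigues(np.array(c["rvec"],float))[0],np.array(c["tvec"],float).ravel()
def back(n,uv,d=None,z=None):
    K,Rm,t=cal(n); r=np.linalg.inv(K)@np.array([uv[0],uv[1],1.]); o=-Rm.T@t; w=Rm.T@r
    return o+w*(d if d is not None else (z-o[2])/w[2])
def proj(n,P):
    K,Rm,t=cal(n); p=K@(Rm@np.asarray(P,float)+t); return p[:2]/p[2]
E
python3 - <<'E'
from h import *
print(arm.read_state())
for n in("top","scene"):
    p,d=optics.get_image(n); np.savez(n+"0.npz",p=p,d=d); cv2.imwrite(f"pics/{n}0.png",cv2.resize(p,(800,600),interpolation=cv2.INTER_CUBIC))
    K,Rm,t=cal(n); print(n,K.tolist(),-Rm.T@t,Rm.round(3).tolist())
E
```

```text
pics
{'clock': 0.0, 'joints': array([-9.05389975e-01,  3.85536918e-01,  6.62693715e-03, -5.19283297e-04,
       -1.19401873e+00, -2.58572071e-01]), 'joint_vel': array([-6.83855189e-05,  1.90720822e-03,  7.93892624e-04,  5.25618323e-04,
        2.15818718e-05, -2.83096033e-06]), 'joint_efforts': array([ 1.68409646e-03, -3.92287982e+01,  1.88402045e+01,  4.18621212e+00,
       -4.53240718e-03,  6.99559450e-06]), 'position': array([ 247.0846054 , -573.43928437,  230.23087718]), 'ee_rot': array([-2.01923257e-01,  9.79400737e-01,  1.06198923e-03, -2.59206195e-04]), 'contact_force': array([ 0.04958299, -0.84271535,  0.30984902]), 'wrist_torque': array([-0.03915309, -0.00053106, -0.02004473]), 'gripper_width': 85.64334208123788}
top [[388.5471895815586, 0.0, 257.15049683023796], [0.0, 388.5471895815586, 197.50923342574768], [0.0, 0.0, 1.0]] [ 354.49704214   40.1498852  1210.50029142] [[-0.017, -1.0, 0.006], [-0.983, 0.015, -0.183], [0.182, -0.009, -0.983]]
scene [[458.89689080390747, 0.0, 248.89962055661593], [0.0, 458.89689080390747, 185.00376253035677], [0.0, 0.0, 1.0]] [1334.33713982  530.32548527  990.0822939 ] [[-0.546, 0.838, -0.006], [0.582, 0.375, -0.722], [-0.603, -0.397, -0.692]]
```

View pics/top0.png

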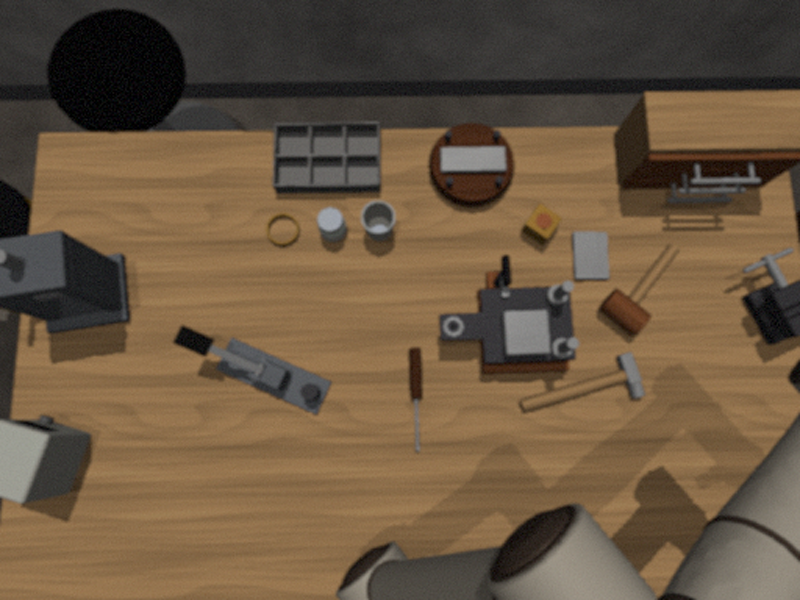

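View pics/scene0.png

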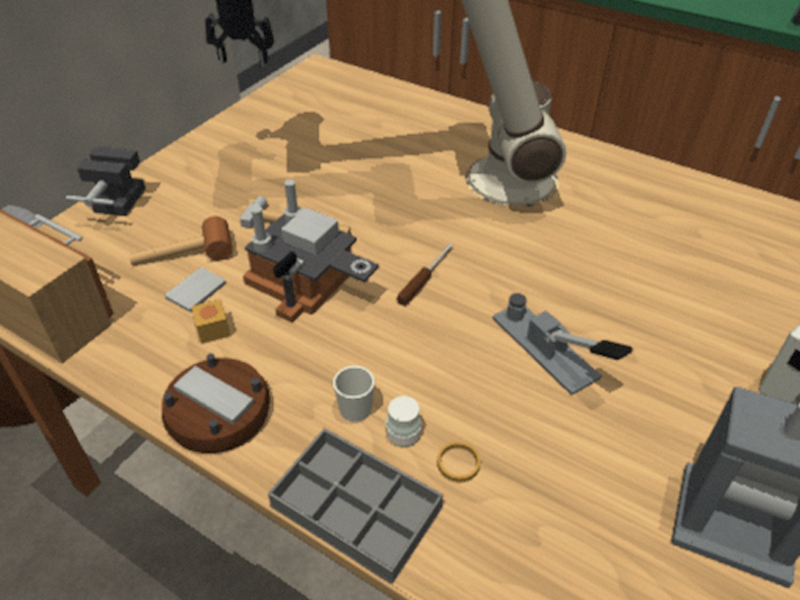

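The top view shows the ring at (453,327), the clamp bar near (505,268), the grip block near (270,375), the saddle at (312,392) and the handle rest at (193,341). The tongue points to world +y and the clamp is on the +x side.

```bash
python3 - <<'E'
from h import *
f=np.load("top0.npz");p,d=f["p"],f["d"]
for n,U,z in [("ring",(453,327),90),("bar",(505,269),134),("plateTL",(480,290),90),("plateBL",(480,362),90),("col1",(560,292),180),("col2",(566,346),180),("block",(527,332),125),("saddle",(312,391),56),("grip",(270,374),63),("rest",(193,341),110),("scribetop",(415,350),15),("bl",(217,371),10),("br",(320,412),10),("tr",(331,381),10),("tl",(230,340),10)]:
    u=(np.array(U)+.5)*.64-.5; i=np.round(u).astype(int)
    print(n,back("top",u,z=z).round(0),"depth:",back("top",u,d=d[i[1],i[0]]).round(0))
def crop(n,src,x0,x1,y0,y1,s): cv2.imwrite(n,cv2.resize(src[y0:y1,x0:x1],None,fx=s,fy=s,interpolation=cv2.INTER_CUBIC))
a=cv2.resize(p[200:275,105:225],None,fx=6,fy=6,interpolation=cv2.INTER_CUBIC)[:, :720]
b=cv2.resize(p[155:245,270:380],None,fx=6,fy=6,interpolation=cv2.INTER_CUBIC)
cv2.imwrite("pics/a.png",a);cv2.imwrite("pics/b.png",b)
E
```

```text
ring [527. -65.  90.] depth: [526. -65.  92.]
bar [ 625. -159.  134.] depth: [ 625. -159.  135.]
plateTL [ 596. -118.   90.] depth: [ 611. -128.   23.]
plateBL [ 460. -113.   90.] depth: [ 469. -125.    0.]
col1 [ 571. -245.  180.] depth: [ 578. -253.  149.]
col2 [ 477. -249.  180.] depth: [ 478. -253.  166.]
block [ 510. -195.  125.] depth: [ 510. -195.  127.]
saddle [414. 202.  56.] depth: [414. 202.  56.]
grip [447. 280.  63.] depth: [447. 280.  62.]
rest [505. 412. 110.] depth: [503. 407. 123.]
scribetop [493.   5.  15.] depth: [492.   5.  27.]
bl [458. 395.  10.] depth: [459. 399.  -2.]
br [375. 192.  10.] depth: [376. 193.   1.]
tr [435. 171.  10.] depth: [436. 172.   4.]
tl [520. 372.  10.] depth: [522. 376.  -6.]
```

View pics/a.png

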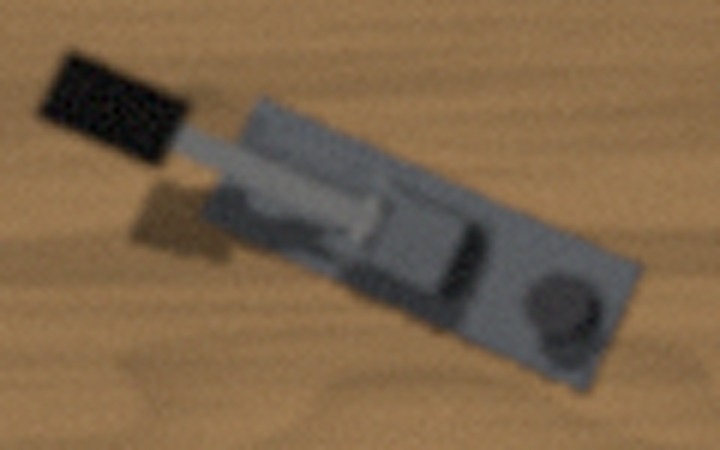

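View pics/b.png

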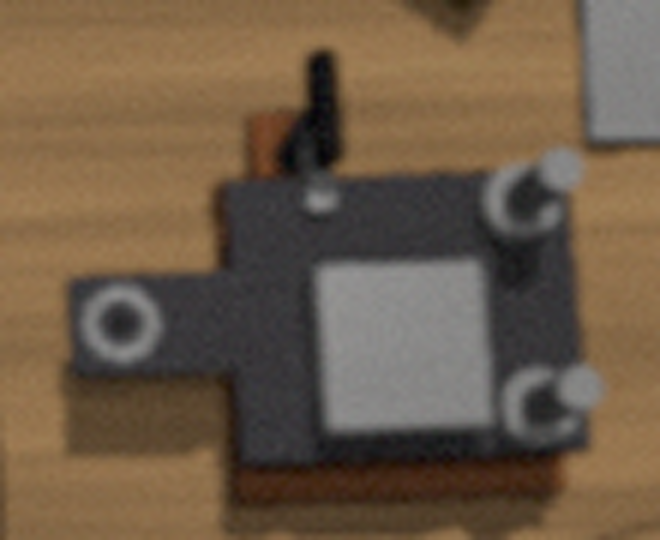

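Crop a: saddle (565,302), block top (418,240), rest (113,107). Crop b: ring (121,322), bar (322,107), plate corners (228,183) and (243,463), tongue end (72,280)–(78,373).

```bash
python3 - <<'E'
from h import *
def A(x,y,o,z): u=(np.array([x,y])+.5)/6-.5+o; return back("top",u,z=z)
a=(105,200);b=(270,155)
P={}
for n,x,y,o,z in [("saddle",565,302,a,56),("block",418,240,a,63),("rest",113,107,a,123),("bTR",643,266,a,10),("bBR",588,392,a,10),("bTL",262,98,a,10),("bBL",204,212,a,10),
 ("ring",121,322,b,90),("bar",322,107,b,134),("barT",320,52,b,134),("barB",324,162,b,134),("pTL",228,183,b,90),("pBL",243,463,b,90),("pBR",585,445,b,90),("tT",72,280,b,90),("tB",78,373,b,90),("blk",405,345,b,125)]:
    P[n]=A(x,y,o,z); print(n,P[n].round(1))
ang=lambda v:np.degrees(np.arctan2(v[1],v[0]))
print("jack +y dirs",ang(P["rest"]-P["saddle"]),ang(P["block"]-P["saddle"]),ang(P["bTL"]-P["bTR"]),ang(P["bBL"]-P["bBR"]), np.linalg.norm((P["block"]-P["saddle"])[:2]),np.linalg.norm((P["rest"]-P["saddle"])[:2]))
print("bar",ang(P["barT"]-P["barB"]),"plate x",ang(P["pTL"]-P["pBL"]),ang(P["pBL"]-P["pBR"])-90,ang(P["tT"]-P["tB"]))
y0=ang(P["ring"]-P["blk"])-ang(np.array([20,130]));print("from ring/blk",y0, "ring-bar expected ang -10-..",ang(P["bar"]-P["ring"])-ang(np.array([96,-100])))
print("base centre",np.mean([P[k] for k in("bTR","bBR","bTL","bBL")],0))
E
```

```text
saddle [414.4 203.9  56. ]
block [445.4 275.2  63. ]
rest [505.1 407.1 123. ]
bTR [434.4 170.7  10. ]
bBR [371.3 198.3  10. ]
bTL [524.3 368.4  10. ]
bBL [465.7 396.1  10. ]
ring [529.1 -65.   90. ]
bar [ 624.2 -159.9  134. ]
barT [ 651.3 -160.2  134. ]
barB [ 597.4 -159.6  134. ]
pTL [ 597.4 -119.9   90. ]
pBL [ 459.5 -121.6   90. ]
pBR [ 465.5 -287.1   90. ]
tT [550.2 -41.8  90. ]
tB [504.4 -43.4  90. ]
blk [ 510.6 -195.2  125. ]
jack +y dirs 65.93991968311077 66.52345027276131 65.5602944942708 64.498663855556 77.73904586781819 222.56348429389718
bar -0.7060314600845589 plate x 0.6925005003011659 2.0923816434211773 2.0311390780713037
from ring/blk 0.6589893969391625 ring-bar expected ang -10-.. 1.2530011819947404
base centre [448.91754221 283.38337228  10.        ]
```

```bash
cat >> h.py <<'E'
def go(x,y,z,head):
    """remaining move to TCP x,y,z with tool y heading (deg, mod 180): tool shifts cm, turn rad"""
    s=arm.read_state(); Rt=R.from_quat(s["ee_rot"]).as_matrix(); h=np.degrees(np.arctan2(Rt[1,1],Rt[0,1]))
    dh=(head-h+90)%180-90
    print("pos",s["position"].round(1),"head",round(h,1),"tilt",Rt[:,2].round(3),"t",round(s["clock"],2),"F",s["contact_force"].round(1),"w",round(s["gripper_width"],1),"j",s["joints"].round(2))
    print("shift now cm",(Rt.T@(np.array([x,y,z])-s["position"])/10).round(2),"turn",round(-np.radians(dh),3))
    R2=R.from_rotvec([0,0,np.radians(dh)]).as_matrix()@Rt
    print("shift after turn",(R2.T@(np.array([x,y,z])-s["position"])/10).round(2))
E
python3 -c "
from h import *
c=optics.get_calibration('wrist');print(c)
for n,U,z in [('beaker',(378,217),75),('jar',(331,217),70),('bangle',(283,230),14)]: print(n,back('top',(np.array(U)+.5)*.64-.5,z=z).round(0))
"
```

```text
{'K': array([[297.31863964,   0.        , 260.15314174],
       [  0.        , 297.31863964, 193.46471323],
       [  0.        ,   0.        ,   1.        ]]), 'hand_eye': array([[-3.99688614e-04, -9.61592594e-01, -2.74480461e-01,
         6.93885857e+01],
       [ 9.99999903e-01, -3.33914450e-04, -2.86355220e-04,
        -1.15437115e+00],
       [ 1.83704067e-04, -2.74480549e-01,  9.61592634e-01,
        -1.41373539e+02],
       [ 0.00000000e+00,  0.00000000e+00,  0.00000000e+00,
         1.00000000e+00]])}
beaker [749.  74.  75.]
jar [752. 166.  70.]
bangle [745. 270.  14.]
```

Request:
{"method": "send_rows", "body": {"steps": [[[0,0,0,0.1,0.6],[0,0,0,0.1,0.6],[0,0,0,0.1,0.6],[0,0,0,0.1,0.6],[-2.7,3,0,0,0.6],[-2.7,3,0,0,0.6],[-2.7,3,0,0,0.6],[-2.7,3,0,0,0.6],[-2.7,3,0,0,0.6],[-2.7,3,0,0,0.6]]]}}

```text
clock: 0.93
position: [410.5, -393.2, 223.4]
ee_rot: [0.016, 1.0, 0.006, -0.005]
contact_force: [-0.3, -1.2, -0.1]
gripper_width: 51.5
```

Request:
{"method": "send_rows", "body": {"steps": [[[-2.7,3,0,0,0.6],[-2.7,3,0,0,0.6],[-2.7,3,0,0,0.6],[-2.7,3,0,0,0.6],[-2.7,3,0,0,0.6],[-2.7,3,0,0,0.6],[0,0,0,0,0.6]]]}}

```text
clock: 1.52
position: [584.4, -204.8, 220.6]
ee_rot: [0.012, 1.0, 0.007, -0.007]
contact_force: [-0.0, -1.1, 0.8]
gripper_width: 51.2
```

```bash
python3 -c "
from h import *
go(624,-160,112,91)"
```

```text
pos [ 584.4 -204.8  220.6] head 88.6 tilt [-0.013  0.014 -1.   ] t 1.52 F [-0.  -1.1  0.8] w 51.2 j [-0.08  0.39 -0.   -0.01 -1.19 -1.51]
shift now cm [-4.    4.43 10.87] turn -0.042
shift after turn [-4.19  4.26 10.87]
```

Request:
{"method": "send_rows", "body": {"steps": [[[-2.1,2.1,1,-0.04,0.6],[-2.1,2.1,1,0,0.6],[0,0,1,0,0.6],[0,0,0,0,0.6]]]}}

```text
clock: 1.85
position: [628.8, -157.3, 187.4]
ee_rot: [-0.011, 1.0, 0.008, -0.008]
contact_force: [-0.7, -0.4, -1.3]
gripper_width: 51.2
```

```bash
cat >> h.py <<'E'
def wrist(n):
    s=arm.read_state(); p,d=optics.get_image("wrist"); np.savez(n+".npz",p=p,d=d,pos=s["position"],q=s["ee_rot"])
    cv2.imwrite(f"pics/{n}.png",cv2.resize(p,(800,600),interpolation=cv2.INTER_CUBIC))
def wback(n,U,z=None):
    f=np.load(n+".npz"); c=optics.get_calibration("wrist"); K=c["K"]; H=c["hand_eye"]; u=(np.array(U)+.5)*.64-.5
    v=(u-K[:2,2])/K[0,0]; th=np.linalg.norm(v); r=np.append(v/th*np.sin(th),np.cos(th))
    Rt=R.from_quat(f["q"]).as_matrix(); o=Rt@H[:3,3]+f["pos"]; w=Rt@H[:3,:3]@r
    return o+w*(z-o[2])/w[2]
def wproj(n,P):
    f=np.load(n+".npz"); c=optics.get_calibration("wrist"); K=c["K"]; H=c["hand_eye"]
    Rt=R.from_quat(f["q"]).as_matrix(); p=H[:3,:3].T@(Rt.T@(np.array(P)-f["pos"])-H[:3,3]); th=np.arctan2(np.hypot(*p[:2]),p[2])
    return ((p[:2]/np.hypot(*p[:2])*th*K[0,0]+K[:2,2])+.5)/.64-.5
E
python3 -c "
from h import *
go(624,-160,112,91); wrist('w1')"
```

```text
pos [ 628.8 -157.3  187.4] head 91.2 tilt [-0.016  0.015 -1.   ] t 1.85 F [-0.7 -0.4 -1.3] w 51.2 j [-0.    0.46  0.03 -0.02 -1.15 -1.54]
shift now cm [ 0.36 -0.38  7.55] turn 0.004
shift after turn [ 0.36 -0.38  7.55]
```

View pics/w1.png

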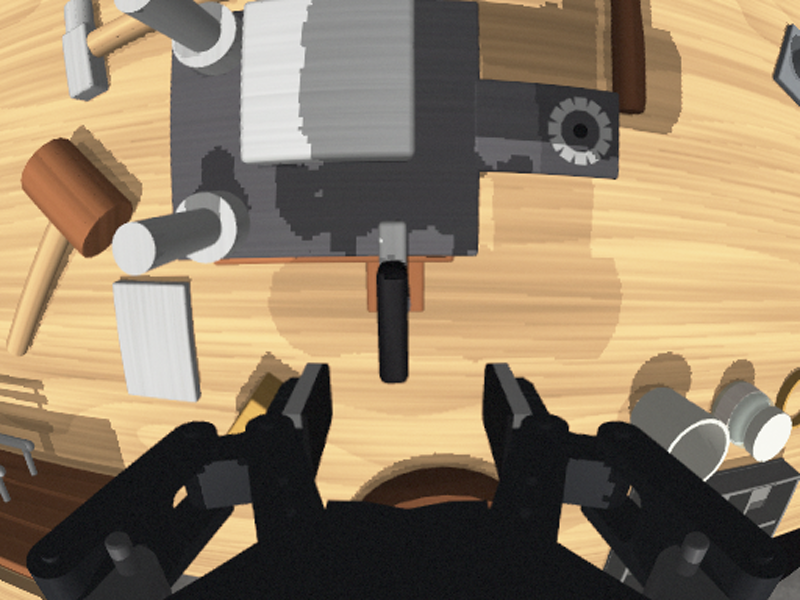

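The wrist view shows the bar's top from (391,263) to (394,380), the ring centre at (581,131), and the toe over the plate edge.

```bash
python3 -c "
from h import *
a=wback('w1',(392,268),134);b=wback('w1',(394,380),134);r=wback('w1',(581,131),91);print(a,b,(a+b)/2,r, wback('w1',(478,248),90),wback('w1',(616,90),90),wback('w1',(616,178),90),wback('w1',(640,112),20))
m=(a+b)/2
go(m[0],m[1],112,91)"
```

```text
[ 599.42570713 -164.46080363  134.        ] [ 651.75878843 -162.91449937  134.        ] [ 625.59224778 -163.6876515   134.        ] [529.97823486 -66.09357613  91.        ] [ 596.1224281  -120.06852931   90.        ] [503.78424244 -44.67736182  90.        ] [553.54516882 -43.28370556  90.        ] [500.18179928   9.63533176  20.        ]
pos [ 629.2 -157.6  188.5] head 91.2 tilt [-0.014  0.014 -1.   ] t 1.9 F [ 0.   0.2 -0.6] w 51.6 j [-0.    0.46  0.03 -0.02 -1.15 -1.54]
shift now cm [ 0.27 -0.71  7.64] turn 0.004
shift after turn [ 0.27 -0.71  7.64]
```

Request:
{"method": "send_rows", "body": {"steps": [[[0.2,-0.6,1.5,0,0.6],[0,0,2,0,0.6],[0,0,2,0,0.6],[0,0,1.5,0,0.6],[0,0,0,0,0.6],[0,0,0,0,0.6]]]}}

```text
clock: 2.4
position: [624.9, -168.5, 121.0]
ee_rot: [-0.008, 1.0, 0.006, -0.004]
contact_force: [0.5, -0.7, 1.0]
gripper_width: 51.1
```

```bash
python3 -c "
from h import *
go(626,-163,114,91)"
```

```text
pos [ 624.9 -168.5  121. ] head 91.0 tilt [-0.009  0.012 -1.   ] t 2.4 F [ 0.5 -0.7  1. ] w 51.1 j [-0.02  0.52 -0.06 -0.01 -1.   -1.53]
shift now cm [-0.12  0.54  0.71] turn -0.001
shift after turn [-0.12  0.54  0.71]
```

Request:
{"method": "send_rows", "body": {"steps": [[[-0.1,0.5,0.7,0,0.6],[0,0,0,0,0.6],[0,0,0,0,0.6]]]}}

```text
clock: 2.65
position: [626.6, -164.8, 117.1]
ee_rot: [-0.008, 1.0, 0.005, -0.002]
contact_force: [0.3, -0.5, 0.3]
gripper_width: 51.0
```

Request:
{"method": "send_rows", "body": {"steps": [[[0,0,0,0,0],[0,0,0,0,0],[0,0,0,0,0],[0,0,0,0,0],[0,0,0,0,0],[0,0,0,0,0]]]}}

```text
clock: 3.15
position: [627.7, -163.0, 119.7]
ee_rot: [-0.009, 1.0, 0.006, 0.0]
contact_force: [-0.1, 0.0, -0.5]
gripper_width: 12.6
```

```bash
python3 -c "
from h import *
go(626,-163,114,91)"
```

```text
pos [ 627.7 -163.   119.7] head 91.0 tilt [ 0.     0.012 -1.   ] t 3.15 F [-0.1  0.  -0.5] w 12.6 j [-0.01  0.52 -0.07 -0.01 -0.99 -1.53]
shift now cm [ 0.17 -0.    0.57] turn 0.0
shift after turn [ 0.17 -0.    0.57]
```

Request:
{"method": "send_rows", "body": {"steps": [[[0,0,0,-0.1,0],[0,0,0,-0.1,0],[0,0,0,-0.1,0],[0,0,0,-0.1,0],[0,0,0,-0.1,0],[0,0,0,-0.1,0]]]}}

```text
clock: 3.65
position: [627.7, -162.7, 119.7]
ee_rot: [-0.315, 0.949, 0.006, 0.002]
contact_force: [-0.1, 2.0, 0.3]
gripper_width: 12.0
```

```bash
python3 -c "
from h import *
go(626,-163,119,179)"
```

```text
pos [ 627.7 -162.7  119.7] head 126.7 tilt [-0.     0.013 -1.   ] t 3.65 F [-0.1  2.   0.3] w 12.0 j [-0.01  0.52 -0.07 -0.02 -0.99 -0.91]
shift now cm [0.15 0.07 0.07] turn -0.913
shift after turn [0.04 0.16 0.07]
```

Request:
{"method": "send_rows", "body": {"steps": [[[0,0,0,-0.1,0],[0,0,0,-0.1,0],[0,0,0,-0.1,0],[0,0,0,-0.1,0],[0,0,0,-0.1,0],[0,0,0,-0.1,0],[0,0,0,-0.1,0],[0,0,0,-0.1,0],[0,0,0,-0.1,0],[0,0,0,0,0]]]}}

```text
clock: 4.48
position: [627.1, -162.4, 119.7]
ee_rot: [0.711, -0.703, -0.006, -0.004]
contact_force: [0.0, 1.2, -0.0]
gripper_width: 12.6
```

```bash
python3 -c "
from h import *
go(626,-163,119,179)"
```

```text
pos [ 627.1 -162.4  119.7] head -179.4 tilt [-0.002  0.014 -1.   ] t 4.48 F [ 0.   1.2 -0. ] w 12.6 j [-0.01  0.52 -0.07 -0.02 -0.99  0.03]
shift now cm [0.06 0.11 0.07] turn 0.029
shift after turn [0.06 0.11 0.07]
```

Request:
{"method": "send_rows", "body": {"steps": [[[0,0,0,0,0.5],[0,0,0,0,0.5],[0,0,0,0,0.5],[0,0,0,0,0.5],[0,0,-2,0,0.5],[0,0,-3,0,0.5],[0,0,-3,0,0.5],[0,0,-3,0,0.5],[0,0,0,0,0.5]]]}}

```text
clock: 5.23
position: [626.4, -165.7, 232.1]
ee_rot: [-0.706, 0.708, 0.007, 0.002]
contact_force: [0.7, 0.2, 1.1]
gripper_width: 43.0
```

```bash
python3 -c "
from h import *
go(446,277,180,155.7)
p,d=optics.get_image('scene'); print(proj('scene',(626,-163,120)))
cv2.imwrite('pics/s1.png',cv2.resize(p[90:230,120:280],None,fx=4,fy=4,interpolation=cv2.INTER_CUBIC))"
```

```text
pos [ 626.4 -165.7  232.1] head 179.9 tilt [-0.008  0.012 -1.   ] t 5.23 F [0.7 0.2 1.1] w 43.0 j [-0.02  0.43  0.08 -0.01 -1.23  0.02]
shift now cm [-44.16  18.09   5.9 ] turn 0.422
shift after turn [-32.85  34.62   5.89]
[182.38461824 169.55120409]
```

View pics/s1.png

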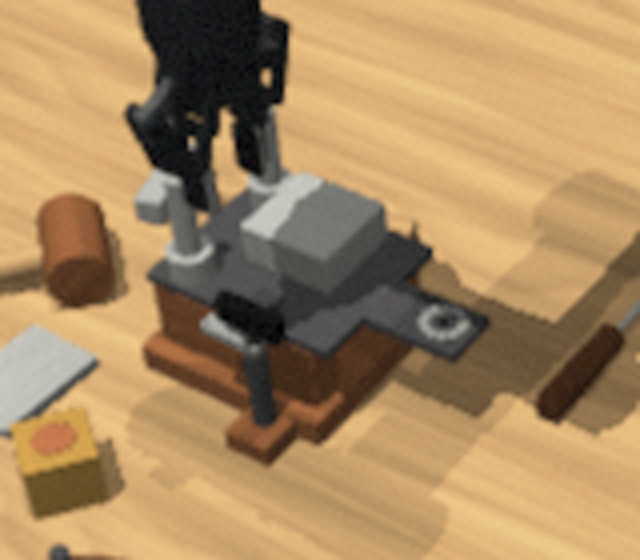

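The bar now lies along y and the toe points along -y, clear of the platform. Next is the jack.

Request:
{"method": "send_rows", "body": {"steps": [[[0,0,0,0.105,0.9],[0,0,0,0.105,0.9],[0,0,0,0.105,0.9],[0,0,0,0.105,0.9],[-2.7,2.85,0,0,0.9],[-2.7,2.85,0,0,0.9],[-2.7,2.85,0,0,0.9],[-2.7,2.85,0,0,0.9],[-2.7,2.85,0,0,0.9],[-2.7,2.85,0,0,0.9]]]}}

```text
clock: 6.12
position: [538.1, 55.4, 225.0]
ee_rot: [-0.524, 0.852, 0.011, -0.005]
contact_force: [0.8, 0.7, 0.4]
gripper_width: 77.1
```

Request:
{"method": "send_rows", "body": {"steps": [[[-2.7,2.85,0,0,0.9],[-2.7,2.85,0,0,0.9],[-2.7,2.85,0,0,0.9],[-2.7,2.85,0,0,0.9],[-2.7,2.85,0,0,0.9],[0,0,0,0,0.9],[0,0,0,0,0.9]]]}}

```text
clock: 6.7
position: [462.2, 253.6, 225.0]
ee_rot: [-0.525, 0.851, 0.012, -0.008]
contact_force: [0.7, -0.3, -0.2]
gripper_width: 77.0
```

```bash
python3 -c "
from h import *
go(446,277,180,155.7); wrist('w2')"
```

```text
pos [462.2 253.6 225. ] head 153.4 tilt [-0.026  0.012 -1.   ] t 6.7 F [ 0.7 -0.3 -0.2] w 77.0 j [ 0.79  0.23 -0.22 -0.03 -1.13 -1.25]
shift now cm [-1.37  2.37  4.57] turn -0.041
shift after turn [-1.47  2.31  4.57]
```

View pics/w2.png

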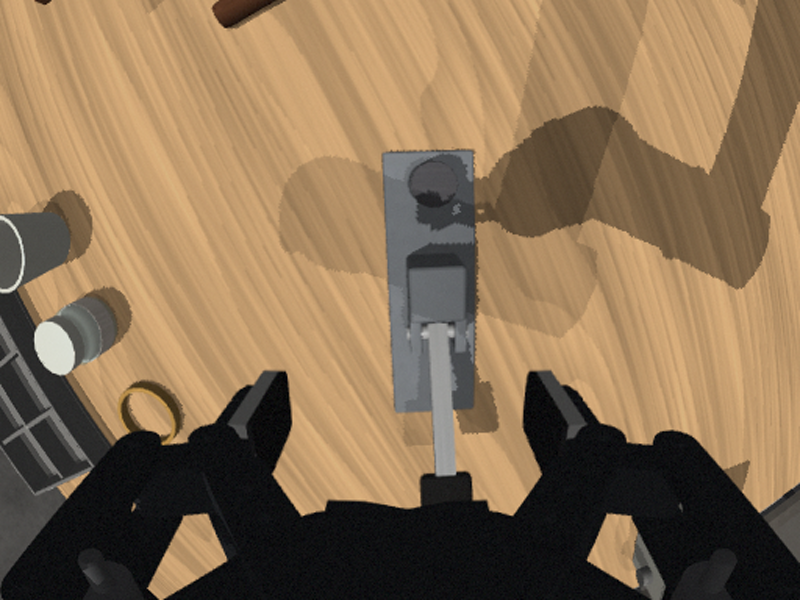

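The block top spans (409,266)–(467,321) with its centre at (438,294). The saddle top is at (433,183) and the handle lies along the jack's axis.

```bash
python3 -c "
from h import *
b=wback('w2',(438,294),63);s=wback('w2',(433,183),56);print(b,s,np.linalg.norm((b-s)[:2]),np.degrees(np.arctan2(*(b-s)[1::-1])))
for U,z in (((384,153),10),((474,150),10),((397,411),10),((474,408),10)): print(wback('w2',U,z))
go(b[0],b[1],30,155.5)"
```

```text
[444.85166709 273.99413064  63.        ] [414.66584336 205.89215623  56.        ] 74.49203227236644 66.09494914944479
[434.46544094 171.21017147  10.        ]
[371.84999392 199.16109581  10.        ]
[523.50371809 367.80244595  10.        ]
[462.46044423 397.1026033   10.        ]
pos [462.5 253.2 224.9] head 153.3 tilt [-0.026  0.013 -1.   ] t 6.75 F [ 0.2 -0.4 -1.5] w 76.8 j [ 0.79  0.23 -0.22 -0.03 -1.13 -1.25]
shift now cm [-1.07  1.95 19.55] turn -0.038
shift after turn [-1.17  1.9  19.55]
```

Request:
{"method": "send_rows", "body": {"steps": [[[-1.1,1.9,1,-0.04,0.9],[0,0,3,0,0.9],[0,0,3,0,0.9],[0,0,3,0,0.9],[0,0,2,0,0.9],[0,0,0,0,0.9],[0,0,0,0,0.9]]]}}

```text
clock: 7.33
position: [451.3, 267.1, 101.9]
ee_rot: [-0.537, 0.844, 0.012, -0.006]
contact_force: [0.5, 0.3, 0.8]
gripper_width: 76.9
```

```bash
python3 -c "
from h import *
go(445,274.5,30,155.7)"
```

```text
pos [451.3 267.1 101.9] head 155.0 tilt [-0.022  0.014 -1.   ] t 7.33 F [0.5 0.3 0.8] w 76.9 j [ 0.83  0.36 -0.39 -0.04 -0.83 -1.24]
shift now cm [-0.38  0.69  7.21] turn -0.013
shift after turn [-0.39  0.69  7.21]
```

Request:
{"method": "send_rows", "body": {"steps": [[[-0.4,0.7,1,-0.013,0.9],[0,0,2,0,0.9],[0,0,2,0,0.9],[0,0,1.5,0,0.9],[0,0,0,0,0.9],[0,0,0,0,0.9]]]}}

```text
clock: 7.83
position: [450.6, 278.0, 41.2]
ee_rot: [-0.542, 0.84, 0.013, 0.003]
contact_force: [-0.4, -0.0, 0.2]
gripper_width: 77.3
```

```bash
python3 -c "
from h import *
go(445,274.5,28,155.7)"
```

```text
pos [450.6 278.   41.2] head 155.6 tilt [-0.01   0.025 -1.   ] t 7.83 F [-0.4 -0.   0.2] w 77.3 j [ 0.84  0.44 -0.45 -0.04 -0.67 -1.24]
shift now cm [0.57 0.33 1.32] turn -0.001
shift after turn [0.57 0.34 1.32]
```

Request:
{"method": "send_rows", "body": {"steps": [[[0.5,0.3,0.6,0,0.9],[0,0,0.6,0,0.9],[0,0,0,0,0.9],[0,0,0,0,0.9]]]}}

```text
clock: 8.17
position: [447.1, 276.8, 32.1]
ee_rot: [-0.542, 0.84, 0.014, 0.007]
contact_force: [0.6, -0.4, -0.5]
gripper_width: 77.1
```

```bash
python3 -c "
from h import *
go(445,274.5,28,155.7)"
```

```text
pos [447.1 276.8  32.1] head 155.7 tilt [-0.004  0.031 -1.   ] t 8.17 F [ 0.6 -0.4 -0.5] w 77.1 j [ 0.85  0.45 -0.47 -0.04 -0.63 -1.24]
shift now cm [0.31 0.09 0.4 ] turn -0.0
shift after turn [0.31 0.09 0.4 ]
```

Request:
{"method": "send_rows", "body": {"steps": [[[0.3,0.1,0.4,0,0.9],[0,0,0,0,0.3],[0,0,0,0,0],[0,0,0,0,0],[0,0,0,0,0],[0,0,0,0,0],[0,0,0,0,0]]]}}

```text
clock: 8.75
position: [444.8, 275.1, 29.3]
ee_rot: [-0.542, 0.84, 0.015, 0.008]
contact_force: [-0.8, 0.4, 0.8]
gripper_width: 39.0
```

```bash
python3 -c "
from h import *
go(445,274.5,28,155.7)"
```

```text
pos [444.8 275.1  29.3] head 155.7 tilt [-0.003  0.033 -0.999] t 8.75 F [-0.8  0.4  0.8] w 39.0 j [ 0.85  0.45 -0.48 -0.04 -0.62 -1.24]
shift now cm [ 0.05 -0.04  0.13] turn -0.0
shift after turn [ 0.05 -0.04  0.13]
```

Request:
{"method": "send_rows", "body": {"steps": [[[0,0,-1,0,0],[0,0,-1.5,0,0],[0,0,-1.5,0,0],[0,0,-1.5,0,0],[0,0,0,0,0],[0,0,0,0,0]]]}}

```text
clock: 9.25
position: [437.8, 266.2, 79.4]
ee_rot: [-0.54, 0.842, 0.013, -0.005]
contact_force: [-0.5, -0.1, -8.8]
gripper_width: 38.9
```

```bash
python3 -c "
from h import *
go(593,76,80,155.7)"
```

```text
pos [437.8 266.2  79.4] head 155.3 tilt [-0.022  0.018 -1.   ] t 9.25 F [-0.5 -0.1 -8.8] w 38.9 j [ 0.85  0.37 -0.44 -0.04 -0.76 -1.25]
shift now cm [ 10.81 -22.03  -0.74] turn -0.006
shift after turn [ 10.95 -21.96  -0.74]
```

Request:
{"method": "send_rows", "body": {"steps": [[[1.37,-2.75,0,0,0],[1.37,-2.75,0,0,0],[1.37,-2.75,0,0,0],[1.37,-2.75,0,0,0],[1.37,-2.75,0,0,0],[1.37,-2.75,0,0,0],[1.37,-2.75,0,0,0],[0,0,0,0,0],[0,0,0,0,0]]]}}

```text
clock: 10.0
position: [568.9, 88.4, 57.5]
ee_rot: [-0.539, 0.842, 0.017, -0.017]
contact_force: [-0.0, -0.5, -7.4]
gripper_width: 39.4
```

```bash
python3 -c "
from h import *
go(593,76,80,155.7)"
```

```text
pos [568.9  88.4  57.5] head 155.3 tilt [-0.047  0.009 -0.999] t 10.0 F [-0.  -0.5 -7.4] w 39.4 j [ 0.42  0.5  -0.28 -0.04 -0.83 -0.83]
shift now cm [ 0.15 -2.61 -2.38] turn -0.007
shift after turn [ 0.17 -2.6  -2.38]
```

Request:
{"method": "send_rows", "body": {"steps": [[[0.1,-2.6,-0.5,0,0],[0,0,0,0,0],[0,0,0.7,0,0],[0,0,0.7,0,0],[0,0,0,0,0]]]}}

```text
clock: 10.42
position: [586.0, 76.2, 38.9]
ee_rot: [-0.539, 0.842, 0.019, -0.024]
contact_force: [-0.4, 0.2, -8.7]
gripper_width: 39.3
```

```bash
python3 -c "
from h import *
go(593,76,30,155.7)"
```

```text
pos [586.   76.2  38.9] head 155.2 tilt [-0.061  0.006 -0.998] t 10.42 F [-0.4  0.2 -8.7] w 39.3 j [ 0.39  0.55 -0.24 -0.04 -0.83 -0.79]
shift now cm [-0.29 -0.69  0.85] turn -0.009
shift after turn [-0.29 -0.69  0.85]
```

Request:
{"method": "send_rows", "body": {"steps": [[[-0.3,-0.7,0.3,0,0],[0,0,0.3,0,0],[0,0,0.2,0,0],[0,0,0,0,0]]]}}

```text
clock: 10.75
position: [592.3, 75.4, 32.0]
ee_rot: [-0.54, 0.841, 0.018, -0.026]
contact_force: [-0.9, -0.1, -5.6]
gripper_width: 39.1
```

```bash
python3 -c "
from h import *
go(593,76,30,155.7)"
```

```text
pos [592.3  75.4  32. ] head 155.4 tilt [-0.063  0.002 -0.998] t 10.75 F [-0.9 -0.1 -5.6] w 39.1 j [ 0.38  0.57 -0.23 -0.04 -0.83 -0.79]
shift now cm [-0.09 -0.05  0.2 ] turn -0.005
shift after turn [-0.09 -0.05  0.2 ]
```

Request:
{"method": "send_rows", "body": {"steps": [[[0,0,0.15,0,0],[0,0,0,0,0.6],[0,0,0,0,0.6],[0,0,0,0,0.6],[0,0,0,0,0.6]]]}}

```text
clock: 11.17
position: [597.2, 77.9, 35.0]
ee_rot: [-0.542, 0.84, 0.016, -0.02]
contact_force: [-2.0, -0.3, -0.1]
gripper_width: 51.2
```

```bash
python3 -c "
from h import *
go(593,76,30,155.7)
p,d=optics.get_image('top'); np.savez('t2.npz',p=p,d=d)
cv2.imwrite('pics/t2.png',cv2.resize(p[150:250,200:330],None,fx=6,fy=6,interpolation=cv2.INTER_CUBIC))"
```

```text
pos [597.2  77.9  35. ] head 155.6 tilt [-0.051  0.005 -0.999] t 11.17 F [-2.  -0.3 -0.1] w 51.2 j [ 0.39  0.57 -0.23 -0.03 -0.82 -0.79]
shift now cm [0.34 0.28 0.51] turn -0.001
shift after turn [0.34 0.28 0.52]
```

View pics/t2.png

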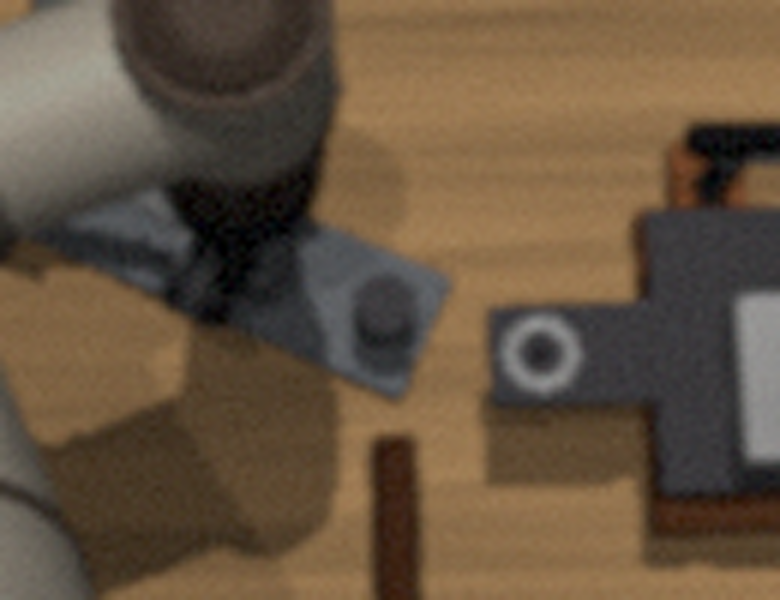

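The jack stands flat with its saddle top at (385,303) and front corners at (452,283) and (402,398). The ring is at (541,354) and the scribe's end at (393,437).

```bash
python3 - <<'E'
from h import *
def A(x,y,z): return back("top",(np.array([x,y])+.5)/6-.5+(200,150),z=z)
s,r=A(385,303,56),A(541,354,91);c1,c2,l=A(452,283,10),A(402,398,10),A(40,240,10)
h=lambda v:np.degrees(np.arctan2(v[1],v[0]))
print("saddle",s,"ring",r,c1,c2,"mid",(c1+c2)/2,"hd",h(c1-c2)+90,h(l-c2),"scribe",A(375,437,15),A(412,437,15))
hd=np.radians(65.7); print("saddle from corners",(c1+c2)/2+25*np.array([np.cos(hd),np.sin(hd),0]))
dl=r-s; print("delta",dl, "in tool heading155.7 (x,y) cm", go(*(arm.read_state()["position"]+dl*[1,1,0]),155.7))
E
```

```text
saddle [560.51685844   9.49223069  56.        ] ring [527.9185486  -64.91729812  91.        ] [578.82889121 -27.05473981  10.        ] [5.18485245e+02 4.29760904e-01 1.00000000e+01] mid [548.65706818 -13.31248945  10.        ] hd 65.51233141368272 65.30132264464105 scribe [497.75587192  14.94031006  15.        ] [497.45385689  -4.13429597  15.        ]
saddle from corners [558.94492714   9.47259247  10.        ]
pos [597.1  77.9  35. ] head 155.6 tilt [-0.051  0.005 -0.999] t 11.22 F [ 0.4  0.2 -0.3] w 51.5 j [ 0.39  0.57 -0.23 -0.03 -0.82 -0.79]
shift now cm [ 8.12 -0.1   0.13] turn -0.001
shift after turn [ 8.12 -0.09  0.13]
delta [-32.59830985 -74.4095288   35.        ] in tool heading155.7 (x,y) cm None
```

Request:
{"method": "send_rows", "body": {"steps": [[[0.25,0.55,0.4,0,0.6],[0,0,0,0,0.6],[0,0,0,0,0],[0,0,0,0,0],[0,0,0,0,0],[0,0,0,0,0]]]}}

```text
clock: 11.72
position: [592.2, 78.6, 32.7]
ee_rot: [-0.543, 0.84, 0.015, -0.017]
contact_force: [-0.7, 0.5, 0.2]
gripper_width: 39.3
```

Request:
{"method": "send_rows", "body": {"steps": [[[0,0,-0.2,0,0],[1,0,0,0,0],[1,0,0,0,0],[1,0,0,0,0]]]}}

```text
clock: 12.05
position: [580.6, 53.0, 32.7]
ee_rot: [-0.544, 0.839, 0.015, -0.015]
contact_force: [0.9, 2.9, -3.4]
gripper_width: 39.1
```

```bash
python3 -c "
from h import *
go(560,3,30,155.7)"
```

```text
pos [580.6  53.   32.7] head 155.9 tilt [-0.043  0.009 -0.999] t 12.05 F [ 0.9  2.9 -3.4] w 39.1 j [ 0.36  0.54 -0.28 -0.03 -0.78 -0.75]
shift now cm [ 5.41 -0.17  0.31] turn 0.003
shift after turn [ 5.41 -0.19  0.31]
```

Request:
{"method": "send_rows", "body": {"steps": [[[1,0,0,0,0],[1,0,0,0,0],[1,0,0,0,0],[1,0,0,0,0],[1,0,0,0,0],[0,0,0,0,0]]]}}

```text
clock: 12.55
position: [555.6, -0.3, 32.8]
ee_rot: [-0.543, 0.84, 0.016, -0.017]
contact_force: [0.4, 2.4, -3.4]
gripper_width: 39.2
```

```bash
python3 -c "
from h import *
go(561.4,3.8,32,155.7)"
```

```text
pos [ 5.556e+02 -3.000e-01  3.280e+01] head 155.7 tilt [-0.045  0.009 -0.999] t 12.55 F [ 0.4  2.4 -3.4] w 39.2 j [ 0.28  0.51 -0.35 -0.03 -0.75 -0.68]
shift now cm [-0.61 -0.36  0.05] turn 0.0
shift after turn [-0.61 -0.36  0.05]
```

Request:
{"method": "send_rows", "body": {"steps": [[[-0.6,-0.35,0,0,0],[0,0,0,0,0]]]}}

```text
clock: 12.72
position: [556.0, -0.4, 33.1]
ee_rot: [-0.541, 0.84, 0.017, -0.023]
contact_force: [2.2, 2.3, -5.5]
gripper_width: 39.5
```

```bash
python3 -c "
from h import *
go(561.4,3.8,32,155.7)
p,d=optics.get_image('top'); np.savez('t3.npz',p=p,d=d)
cv2.imwrite('pics/t3.png',cv2.resize(p[160:250,220:320],None,fx=6,fy=6,interpolation=cv2.INTER_CUBIC))
wrist('w3')"
```

```text
pos [ 5.56e+02 -4.00e-01  3.31e+01] head 155.5 tilt [-0.057  0.004 -0.998] t 12.72 F [ 2.2  2.3 -5.5] w 39.5 j [ 0.28  0.51 -0.34 -0.03 -0.77 -0.68]
shift now cm [-0.61 -0.32  0.08] turn -0.003
shift after turn [-0.61 -0.32  0.08]
```

View pics/w3.png

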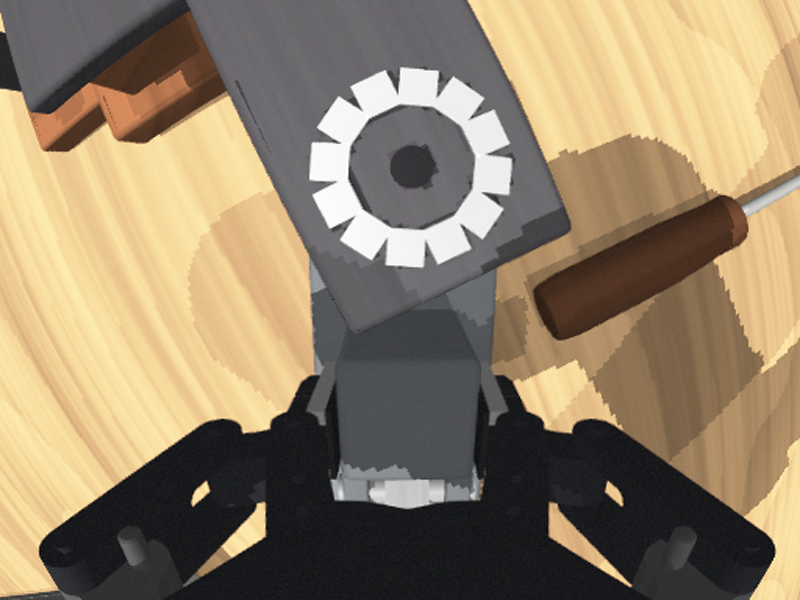

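The ring centre is at (412,166), the block top spans (340,361)–(477,479), and the base edges show on both sides of the tongue at x=313 and 494. The scribe lies clear of the jack.

```bash
python3 - <<'E'
from h import *
r=wback('w3',(412,166),91)
P=[wback('w3',U,63) for U in((340,361),(475,361),(338,478),(478,480))]; b=np.mean(P,0)
print("ring",r,"block",b,[np.round(p,1) for p in P]); d=(r-b)[:2]
for hd in (65.3,65.7):
  h=np.radians(hd); u=np.array([np.cos(h),np.sin(h)]); n=np.array([-u[1],u[0]])
  print("along -y",-d@u,"want 75; lateral (tool y)",d@n)
e1,e2=wback('w3',(314,345),10),wback('w3',(494,335),10);print(e1,e2)
E
```

```text
ring [529.562215   -66.06130281  91.        ] block [556.76805819  -3.82732357  63.        ] [array([564.9, -29.1,  63. ]), array([532.9, -13.6,  63. ]), array([583.1,   3.9,  63. ]), array([546.1,  23.5,  63. ])]
along -y 67.90850514357308 want 75; lateral (tool y) -1.288799785409459
along -y 67.91584770797894 want 75; lateral (tool y) -0.8146814274150389
[584.6854231  -21.96059111  10.        ] [520.75615543   4.13677606  10.        ]
```

View pics/t3.png

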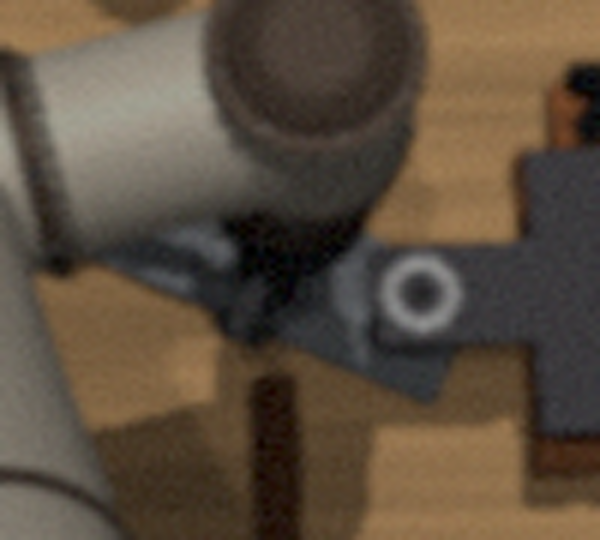

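```bash
python3 - <<'E'
from h import *
def A(x,y,z): return back("top",(np.array([x,y])+.5)/6-.5+(220,160),z=z)
c=A(437,402,10); r=A(421,292,91); h=np.radians(65.5); u=np.array([np.cos(h),np.sin(h)]); n=np.array([-u[1],u[0]])
s=c[:2]+25*u-35*n; print(c,r,"saddle",s); d=r[:2]-s; print("need tool x",-d@u,"tool y",d@n)
c0=np.array([518.485,.43]); print("moved from t2 corner (want 0.82cm etc)",c[:2]-c0)
E
```

```text
[483.87940548 -78.99047472  10.        ] [528.90197961 -64.94869758  91.        ] saddle [526.09538102 -70.75570644]
need tool x -6.448030627693778 tool y -0.14576867872334925
moved from t2 corner (want 0.82cm etc) [-34.60559452 -79.42047472]
```

Request:
{"method": "send_rows", "body": {"steps": [[[-0.3,-0.1,-0.25,0,0],[-0.4,0,-0.1,0,0],[0,0,0,0,0]]]}}

```text
clock: 13.07
position: [557.9, 5.5, 34.3]
ee_rot: [-0.54, 0.841, 0.019, -0.025]
contact_force: [0.4, 0.4, -8.0]
gripper_width: 39.5
```

```bash
python3 -c "
from h import *
go(558.9,5.2,32,155.7)"
```

```text
pos [557.9   5.5  34.3] head 155.4 tilt [-0.063  0.004 -0.998] t 13.07 F [ 0.4  0.4 -8. ] w 39.5 j [ 0.29  0.52 -0.33 -0.03 -0.78 -0.69]
shift now cm [-0.02 -0.12  0.23] turn -0.005
shift after turn [-0.02 -0.12  0.23]
```

Request:
{"method": "send_rows", "body": {"steps": [[[0,-0.1,0.3,0,0],[0,0,0.1,0,0],[0,0,0,0,0.6],[0,0,0,0,0.8],[0,0,0,0,0.8],[0,0,0,0,0.8]]]}}

```text
clock: 13.57
position: [561.9, 7.2, 36.0]
ee_rot: [-0.543, 0.839, 0.017, -0.023]
contact_force: [0.4, 0.1, -0.8]
gripper_width: 68.5
```

```bash
python3 -c "
from h import *
go(558.9,5.2,32,155.7)
p,d=optics.get_image('top'); np.savez('t4.npz',p=p,d=d)
a=p[160:250,220:320]; wrist('w4'); w=np.load('w4.npz')['p'][30:330,130:400]
cv2.imwrite('pics/t4.png',np.hstack([cv2.resize(a,(445,400),interpolation=cv2.INTER_CUBIC),cv2.resize(w,(355,400),interpolation=cv2.INTER_CUBIC)]))"
```

```text
pos [561.9   7.2  36. ] head 155.8 tilt [-0.057  0.003 -0.998] t 13.57 F [ 0.4  0.1 -0.8] w 68.5 j [ 0.29  0.52 -0.33 -0.03 -0.78 -0.69]
shift now cm [0.3  0.17 0.41] turn 0.002
shift after turn [0.3  0.17 0.41]
```

View pics/t4.png

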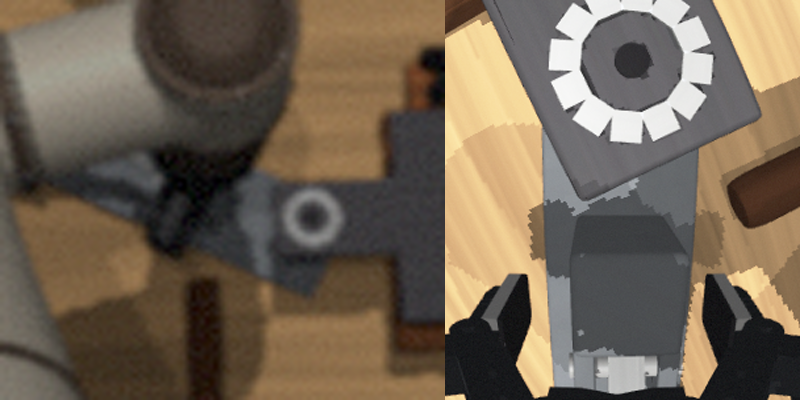

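```bash
python3 - <<'E'
from h import *
def A(x,y,z): return back("top",((x+.5)/4.45-.5+220,(y+.5)/4.4444-.5+160),z=z)
def W(x,y,z):
    u=np.array([(x-445+.5)/(355/270)-.5+130,(y+.5)/(4/3)-.5+30]); return wback('w4',(u+.5)/.64-.5,z)
c=A(312,298,10); r=A(312,217,91); h=np.radians(65.5); u=np.array([np.cos(h),np.sin(h)]); n=np.array([-u[1],u[0]])
s=c[:2]+25*u-35*n; d=r[:2]-s; print(c,r,"saddle",s,"need tool x",-d@u,"tool y",d@n)
r=W(632,60,91); P=[W(*U,63) for U in((571,254),(687,254),(571,352),(687,352))]; b=np.mean(P,0)
L1,L2,R1,R2=W(544,150,10),W(552,385,10),W(697,155,10),W(683,385,10)
hd=lambda v:np.degrees(np.arctan2(v[1],v[0])); print("ring",r,"block",b,"head edges",hd(L2-L1),hd(R2-R1),"block",hd(P[2]-P[0]))
d=(r-b)[:2]; print("along",-d@u,"lat",d@n); 
d=(r-(L1+R1)/2)[:2]; print("lat from base mid",d@n, "width",np.linalg.norm(L1-R1))
E
```

```text
[483.76394995 -70.63040944  10.        ] [528.34846849 -64.85721406  91.        ] saddle [525.9799255  -62.39564116] need tool x 1.2577172281088782 tool y -3.1760800402693965
ring [529.76622173 -65.82551398  91.        ] block [557.43312762   1.85243934  63.        ] head edges 64.1723620031016 66.24312757981457 block 63.18931507597414
along 73.05759533372044 lat -2.889777068577449
lat from base mid -3.2588139963739917 width 67.12061304687637
```

Request:
{"method": "send_rows", "body": {"steps": [[[0,0,0.3,0,0.8],[0,0,0,0,0],[0,0,0,0,0],[0,0,0,0,0],[0,0,0,0,0],[0,0,0,0,0]]]}}

```text
clock: 14.17
position: [559.1, 7.4, 33.0]
ee_rot: [-0.543, 0.839, 0.018, -0.026]
contact_force: [-0.8, -0.4, 0.9]
gripper_width: 39.0
```

Request:
{"method": "send_rows", "body": {"steps": [[[0,-0.4,-0.1,0,0],[0,0,0,0,0]]]}}

```text
clock: 14.33
position: [561.2, 5.9, 33.1]
ee_rot: [-0.543, 0.839, 0.019, -0.027]
contact_force: [0.5, -2.1, -0.3]
gripper_width: 39.4
```

```bash
python3 -c "
from h import *
go(560,5,32,155.7)"
```

```text
pos [561.2   5.9  33.1] head 155.7 tilt [-0.067  0.003 -0.998] t 14.33 F [ 0.5 -2.1 -0.3] w 39.4 j [ 0.29  0.52 -0.32 -0.03 -0.79 -0.69]
shift now cm [0.13 0.06 0.11] turn 0.0
shift after turn [0.13 0.06 0.11]
```

Request:
{"method": "send_rows", "body": {"steps": [[[0,0,0,0,0.8],[0,0,0,0,0.8],[0,0,0,0,0.8],[0,0,0,0,0.8],[0,0,0,0,0.8]]]}}

```text
clock: 14.75
position: [561.9, 5.5, 32.8]
ee_rot: [-0.543, 0.839, 0.019, -0.027]
contact_force: [-0.2, -0.7, 0.3]
gripper_width: 68.6
```

```bash
python3 - <<'E'
from h import *
go(560,5,32,155.7)
p,d=optics.get_image('top'); np.savez('t5.npz',p=p,d=d); wrist('w5')
from cv2 import phaseCorrelate
g=lambda n:cv2.cvtColor(np.load(n)['p'],cv2.COLOR_BGR2GRAY).astype(np.float32)
up=lambda im:cv2.resize(im,None,fx=4,fy=4,interpolation=cv2.INTER_CUBIC)
def track(a,b,x0,x1,y0,y1,m=4):
    T=up(a[y0:y1,x0:x1]);S=up(b[y0-m:y1+m,x0-m:x1+m]);r=cv2.matchTemplate(S,T,cv2.TM_CCOEFF_NORMED);_,v,_,l=cv2.minMaxLoc(r);return (np.array(l)/4-m),round(v,3)
a,b=g('t4.npz'),g('t5.npz'); print("corner px shift",track(a,b,276,296,215,232), "ring",track(a,b,280,300,200,216))
# block & ring in wrist images
a,b=g('w4.npz'),g('w5.npz'); print("wrist block",track(a,b,222,318,205,296,10),"ring",track(a,b,205,335,32,140,10))
f4,f5=np.load('w4.npz'),np.load('w5.npz'); print(f4['pos'],f5['pos'])
E
```

```text
pos [561.9   5.5  32.8] head 155.7 tilt [-0.066  0.002 -0.998] t 14.75 F [-0.2 -0.7  0.3] w 68.6 j [ 0.29  0.53 -0.32 -0.03 -0.79 -0.69]
shift now cm [0.13 0.15 0.09] turn 0.0
shift after turn [0.13 0.15 0.09]
corner px shift (array([ 0.25, -0.25]), 0.946) ring (array([0., 0.]), 0.993)
wrist block (array([-2.75,  4.75]), 0.907) ring (array([4.25, 3.25]), 0.915)
[561.95776241   7.20280595  35.97811436] [561.96431046   5.53410688  32.79722665]
```

```bash
python3 - <<'E'
from h import *
def W(x,y,z,s):
    u=np.array([(x-445+.5)/(355/270)-.5+130,(y+.5)/(4/3)-.5+30])+s; return wback('w5',(u+.5)/.64-.5,z)
r=W(632,60,91,(4.25,3.25)); b=W(629,303,63,(-2.75,4.75)); h=np.radians(65.5); u=np.array([np.cos(h),np.sin(h)]); n=np.array([-u[1],u[0]])
d=(r-b)[:2]; print(r,b,"along",-d@u,"lat",d@n)
E
```

```text
[529.89044731 -65.81632338  91.        ] [558.98258247  -1.21486065  63.        ] along 70.84914098915118 lat -0.317073773986065
```

Request:
{"method": "send_rows", "body": {"steps": [[[0.05,0.12,-2,0,0.8],[0.06,0.15,-2.5,0,0.8],[0.06,0.15,-2.5,0,0.8],[0.06,0.15,-2.5,0,0.8],[0.06,0.15,-2.5,0,0.4],[0.06,0.15,-2.5,0,0],[0,0,0,0,0],[0,0,0,0,0],[0,0,0,0,0]]]}}

```text
clock: 15.6
position: [561.2, 5.3, 184.2]
ee_rot: [-0.542, 0.839, 0.019, -0.029]
contact_force: [0.8, 1.0, 0.1]
gripper_width: 7.7
```

```bash
python3 - <<'E'
from h import *
go(616.7,127.8,160,155.7)
p,d=optics.get_image('top'); wrist('w6'); np.savez('t6.npz',p=p,d=d); w=np.load('w6.npz')['p']
cv2.imwrite('pics/t6.png',np.hstack([cv2.resize(p[160:250,220:320],(334,300),interpolation=cv2.INTER_CUBIC),cv2.resize(w,(460,345))[:300]]))
E
```

```text
pos [561.2   5.3 184.2] head 155.7 tilt [-0.069  0.001 -0.998] t 15.6 F [0.8 1.  0.1] w 7.7 j [ 0.29  0.35 -0.16 -0.02 -1.12 -0.7 ]
shift now cm [-13.51  -0.16   2.05] turn -0.0
shift after turn [-13.51  -0.17   2.05]
```

Request:
{"method": "send_rows", "body": {"steps": [[[-2.6,0,0,0,0],[-2.6,0,0,0,0],[-2.6,0,0,0,0],[-2.6,0,0,0,0],[-2.6,0,0,0,0],[0,0,0,0,0],[0,0,0,0,0]]]}}

```text
clock: 16.28
position: [611.4, 126.3, 168.4]
ee_rot: [-0.54, 0.84, 0.022, -0.039]
contact_force: [-0.5, 0.3, -0.8]
gripper_width: 0.6
```

```bash
python3 - <<'E'
from h import *
go(616.7,127.8,135,155.7)
wrist('w7'); f=np.load('w7.npz')
p,d=optics.get_image('scene'); np.savez('s7.npz',p=p,d=d)
q=proj('scene',(616.7,127.8,125)); print(q); x,y=q.astype(int)
a=p[max(0,y-70):y+50,x-80:x+60]
cv2.imwrite('pics/v7.png',np.hstack([cv2.resize(a,(350,300),interpolation=cv2.INTER_CUBIC),cv2.resize(f['p'],(400,300))]))
E
```

```text
pos [611.4 126.3 168.4] head 155.4 tilt [-0.09  -0.005 -0.996] t 16.28 F [-0.5  0.3 -0.8] w 0.6 j [ 0.45  0.48  0.   -0.04 -1.18 -0.86]
shift now cm [-0.5  -0.69  3.28] turn -0.005
shift after turn [-0.49 -0.69  3.28]
[271.84791113 206.57292167]
```

View pics/v7.png

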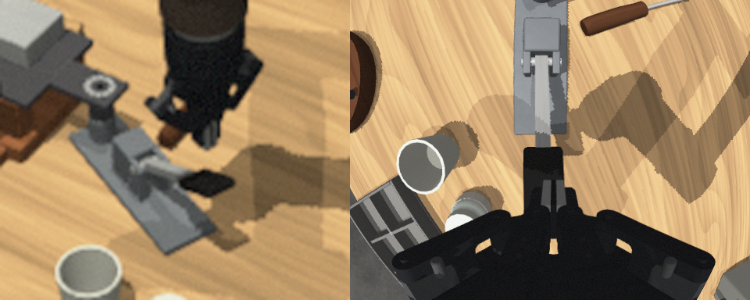

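The rest is seen under the tool, with its near edge at about (543,148) in the right panel. The fingertips are slightly right of its centre line, which agrees with the computed -0.7 cm correction. The left panel shows the saddle under the tongue and the scribe and cup clear.

```bash
python3 - <<'E'
from h import *
print("rest near edge",wback('w7',(386,297),110),"expect 606,105"); b=wback('w7',((543-350)*2,33*2),63); print("block",b)
h=np.radians(65.5);u=np.array([np.cos(h),np.sin(h)]);n=np.array([-u[1],u[0]]);d=(np.array([529.6,-65.5])-b[:2]);print("along",-d@u,"lat",d@n)
E
```

```text
rest near edge [609.09718975 107.37250484 110.        ] expect 606,105
block [559.02640626   2.8517045   63.        ]
along 74.40033572112083 lat -1.568099939471452
```

Request:
{"method": "send_rows", "body": {"steps": [[[-0.3,-0.6,1,0,0],[-0.2,-0.1,1,0,0],[0,-0.05,0.8,0,0],[0,0,0,0,0]]]}}

```text
clock: 16.72
position: [616.7, 123.7, 136.7]
ee_rot: [-0.538, 0.841, 0.023, -0.04]
contact_force: [-1.0, 0.1, -0.8]
gripper_width: -0.1
```

```bash
python3 - <<'E'
from h import *
go(618,129,124,155.7)
E
```

```text
pos [616.7 123.7 136.7] head 155.1 tilt [-0.091 -0.005 -0.996] t 16.72 F [-1.   0.1 -0.8] w -0.1 j [ 0.44  0.51 -0.02 -0.04 -1.12 -0.85]
shift now cm [-0.59 -0.    1.25] turn -0.01
shift after turn [-0.59 -0.01  1.25]
```

Request:
{"method": "send_rows", "body": {"steps": [[[-0.5,0,0.8,-0.01,0],[-0.2,-0.05,0.6,0,0],[-0.45,-0.08,0.8,0,0],[-0.4,-0.08,0.8,0,0]]]}}

```text
clock: 17.05
position: [623.0, 136.3, 105.3]
ee_rot: [-0.542, 0.839, 0.022, -0.039]
contact_force: [-0.9, -0.0, 2.1]
gripper_width: -0.3
```

```bash
cat >>h.py <<'E'
def press():
    s=arm.read_state(); p=s["position"]; h=np.radians(65.5); u=np.array([np.cos(h),np.sin(h)]); d=p[:2]-[572.,30.3]; a=d@u; l=d@[-u[1],u[0]]
    th=np.arctan2(p[2]-52,a)-np.arcsin(6/np.hypot(a,p[2]-52)); print("rho",round(a,1),"lat",round(l,1),"z",round(p[2],1),"theta",th.round(3),"s",(a*np.cos(th)+(p[2]-52)*np.sin(th)).round(1),"wt",s["wrist_torque"].round(2))
E
python3 - <<'E'
from h import *
press();go(626,149,51.5,155.7)
E
```

```text
rho 117.6 lat -2.4 z 105.3 theta 0.379 s 129.0 wt [0.08 0.16 0.01]
pos [623.  136.3 105.3] head 155.7 tilt [-0.089 -0.004 -0.996] t 17.05 F [-0.9 -0.   2.1] w -0.3 j [ 0.45  0.55 -0.03 -0.04 -1.07 -0.85]
shift now cm [-1.5  -0.18  5.32] turn -0.001
shift after turn [-1.5  -0.18  5.32]
```

Request:
{"method": "send_rows", "body": {"steps": [[[-0.35,-0.05,0.8,0,0],[-0.3,-0.05,0.8,0,0],[-0.25,-0.05,0.8,0,0],[-0.2,-0.05,0.8,0,0]]]}}

```text
clock: 17.38
position: [626.8, 144.3, 75.4]
ee_rot: [-0.544, 0.838, 0.02, -0.041]
contact_force: [-5.7, -2.5, 13.3]
gripper_width: -0.2
```

```bash
python3 - <<'E'
from h import *
press();go(626,149,51.5,155.7)
E
```

```text
rho 126.5 lat -2.6 z 75.4 theta 0.136 s 128.5 wt [-0.58  1.55  0.13]
pos [626.8 144.3  75.4] head 155.9 tilt [-0.091 -0.012 -0.996] t 17.38 F [-5.7 -2.5 13.3] w -0.2 j [ 0.46  0.59 -0.05 -0.04 -1.02 -0.86]
shift now cm [-0.5   0.08  2.38] turn 0.003
shift after turn [-0.5   0.08  2.38]
```

Request:
{"method": "send_rows", "body": {"steps": [[[-0.15,0,0.8,0,0],[-0.1,0,0.8,0,0],[-0.05,0,0.8,0,0],[0,0,0.3,0,0]]]}}

```text
clock: 17.72
position: [627.6, 146.0, 56.5]
ee_rot: [-0.546, 0.836, 0.016, -0.041]
contact_force: [-3.7, -0.7, 13.6]
gripper_width: 0.1
```

```bash
python3 - <<'E'
from h import *
press();go(626,149,51.5,155.7)
p,d=optics.get_image('top'); np.savez('t8.npz',p=p,d=d); f0=np.load('top0.npz')
# ring/tongue height from depth, scene depth of plate & block
for n,P in (("tongue",(529,-105,90)),("block",(510,-195,125)),("plate",(570,-150,90))):
    u,v=proj("top",P).round().astype(int); m=lambda D:np.median(D[v-3:v+4,u-3:u+4]); print(n,back("top",(u,v),d=m(f0["d"]))[2],back("top",(u,v),d=m(d))[2])
E
```

```text
rho 128.3 lat -2.6 z 56.5 theta -0.012 s 128.3 wt [-0.03  1.54 -0.07]
pos [627.6 146.   56.5] head 156.2 tilt [-0.086 -0.018 -0.996] t 17.72 F [-3.7 -0.7 13.6] w 0.1 j [ 0.47  0.62 -0.06 -0.03 -0.98 -0.86]
shift now cm [-0.24  0.23  0.51] turn 0.009
shift after turn [-0.23  0.23  0.51]
tongue 90.46489882470678 106.04250685107809
block 125.20750967342792 139.6582775144268
plate 89.54714500010846 105.575844528777
```

Request:
{"method": "send_rows", "body": {"steps": [[[0,0,0.6,0,0],[0,0,0.5,0,0],[0,0,0.3,0,0]]]}}

```text
clock: 18.02
position: [627.7, 146.1, 51.3]
ee_rot: [-0.548, 0.835, 0.014, -0.04]
contact_force: [-6.5, -0.4, 17.5]
gripper_width: -0.2
```

```bash
cat >>h.py <<'E'
def rise():
    p,d=optics.get_image('top'); f0=np.load('top0.npz')
    for n,P in (("tongue",(529,-105,90)),("block",(510,-195,125)),("plate",(570,-150,90))):
        u,v=proj("top",P).round().astype(int); m=lambda D:np.mean(D[v-3:v+4,u-3:u+4]); print(n,round(back("top",(u,v),d=m(d))[2]-back("top",(u,v),d=m(f0["d"]))[2],1),end=" ")
    print()
    return p,d
E
python3 - <<'E'
from h import *
press();go(626,149,51.5,155.7);rise()
E
```

```text
rho 128.5 lat -2.7 z 51.3 theta -0.052 s 128.3 wt [-0.35  2.04 -0.05]
pos [627.7 146.1  51.3] head 156.5 tilt [-0.083 -0.021 -0.996] t 18.02 F [-6.5 -0.4 17.5] w -0.2 j [ 0.47  0.62 -0.07 -0.02 -0.96 -0.86]
shift now cm [-0.2   0.27 -0.01] turn 0.014
shift after turn [-0.19  0.28 -0.01]
tongue 16.6 block 17.9 plate 63.1
```

Request:
{"method": "send_rows", "body": {"steps": [[[0,0,0.4,0,0],[0,0,0.4,0,0]]]}}

```text
clock: 18.23
position: [627.8, 146.1, 51.0]
ee_rot: [-0.55, 0.834, 0.012, -0.04]
contact_force: [-7.1, 0.1, 18.8]
gripper_width: 0.2
```

```bash
python3 - <<'E'
from h import *
press(); rise()
for i in range(12): optics.get_image('scene')
press(); p,d=rise(); print(arm.read_state()["contact_force"],arm.read_state()["clock"])
np.savez('t9.npz',p=p,d=d)
# bystanders unchanged? diff of top images away from arm/jack
f0=np.load('top0.npz')['p']
for n,U in dict(hammer=(575,390),mallet=(625,312),scribe=(416,380),brass=(542,223),plate=(590,255),beaker=(378,217),jar=(331,222),bangle=(283,230)).items():
    x,y=(np.array(U)*.64).astype(int); T=f0[y-8:y+9,x-8:x+9]; S=p[y-13:y+14,x-13:x+14]; _,v,_,l=cv2.minMaxLoc(cv2.matchTemplate(S,T,cv2.TM_CCOEFF_NORMED)); print(n,np.array(l)-5,round(v,2))
E
```

```text
rho 128.5 lat -2.7 z 51.0 theta -0.055 s 128.3 wt [-0.32  2.49 -0.1 ]
tongue 39.2 block 39.6 plate 18.0 
rho 128.5 lat -2.7 z 51.0 theta -0.054 s 128.4 wt [-0.36  2.24 -0.11]
tongue -5.4 block 17.3 plate 18.0 
[-6.55468243 -0.92425483 18.75886627] 18.9333
hammer [0 0] 0.95
mallet [0 0] 0.96
scribe [0 0] 0.99
brass [0 0] 0.99
plate [0 1] 0.48
beaker [0 0] 0.99
jar [-5 -5] 0.35
bangle [-5  2] 0.49
```

```bash
python3 - <<'E'
from h import *
f0=np.load('scene0.npz')['p']; p,d=optics.get_image('scene')
for n,U in dict(jar=(403,420),bangle=(458,461),beaker=(354,393),plate=(196,289)).items():
    x,y=(np.array(U)*.64).astype(int); T=f0[y-16:y+17,x-16:x+17]; S=p[y-22:y+23,x-22:x+23]; _,v,_,l=cv2.minMaxLoc(cv2.matchTemplate(S,T,cv2.TM_CCOEFF_NORMED)); print(n,np.array(l)-6,round(v,2))
press(); print(job.job_done())
E
```

```text
jar [0 0] 0.98
bangle [0 0] 1.0
beaker [0 0] 1.0
plate [0 0] 1.0
rho 128.5 lat -2.7 z 51.1 theta -0.054 s 128.4 wt [-0.36  2.28 -0.16]
the job is handed in; nothing more can be done
None
```

The job is done and handed in at about 19 s on the robot's clock. The arm is still holding the jack's handle down with the platform up.

- **Clamp:** I turned the knob about 90° anticlockwise. The scene picture showed the toe clear of the plate.
- **Jack:** I set it flat on the bench with its saddle under the marked lift point. The last wrist measurement put it 1 to 2 mm off centre. Earlier estimates disagreed along the jack's length: the wrist camera read about 4 mm off and the top camera about 1 mm. I accepted the position without another correction.
- **Lift:** I pressed the handle down to its stop, an angle of about -0.054 rad. The wrist force read about 19 N and held steady for the roughly 0.6 s I watched.
- **Rise:** In the final depth images the plate read 18.0 mm of rise and the block on it 17.3 mm. Some depth readings were clearly wrong from dropouts or shadow (for example, tongue -5 and 39 mm, block 39.6 mm, plate 63 mm), and I ignored those.
- **Bystanders:** All eight matched their starting positions. In the top view the jar, bangle and steel plate matched poorly, probably because the arm was in the way. The scene camera showed those three unmoved.

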